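# Ride along with the coasting slate turntable

### The job

Check that the slate turntable runs freely: set it turning by its upright post, either way, at about one turn in four or five seconds (never faster than one in two and a half), let go, and while it coasts ride along with the post for an unbroken 5 seconds, touching nothing, with the tool low over or astride the post's top and centred on it to within 25 mm; it only counts while it turns faster than once in eleven seconds. Then bring the turntable to rest with the post in line with the index pin on the base, and let go. Leave the hook dish, hammer head and hook box alone.

Things in the scene. Friction and masses are not known exactly. Their poses are not given: they have to be found in the camera images.
- turntable_base: Fixed bearing base of the slate turntable, a dark steel disc 170 mm across; origin on the bench under the turning axis, z up. A flat tab (8 mm thick, 30 mm wide) runs out from it along its own +x to 200 mm from the axis and carries the index pin. The revolving plate with post, slate and clamp sits on it.
- index_pin (a point): Centre of the top of the upright index pin on the base's tab, just beyond the plate's rim: 18 mm diameter, 184 mm from the axis along the base's +x, top 24 mm above the bench.
- turntable (a joint): Angle of the plate relative to its base, rad, positive anticlockwise from above, no stops, counts on past full turns; 0 or a whole turn = parked, post in line with the index pin. Starts at rest, away from parked. Inertia nominally 0.038 kg m2 (plate and load 3.6 kg), true 0.7 to 1.4 times that; drag 0.003 N m s/rad plus 0.001 N m: it coasts with a time constant of about 11 s.
- post (a point): Centre of the top face of the upright post on the plate: plain round steel, 32 mm diameter, 110 mm from the turning axis, top 150 mm above the bench, standing 106 mm above the plate, with a collar of 46 mm diameter, 6 mm high, at its foot. The tallest thing on the turntable; it can be gripped from above across its diameter.
- axis (a point): Point on the turning axis, 150 mm above the bench, level with the post's top. Below it the revolving aluminium plate: 300 mm diameter, top 44 mm above the bench, carrying a slate tile (200 x 200 x 7 mm) under a steel bar clamp 250 mm long. Clamp and screws reach at most 82 mm above the bench and lie on the other side of the axis from the post.
- park (a point): Where the centre of the post's top must be when parked: 110 mm from the axis towards the index pin, 150 mm above the bench.
- hook_dish: White ceramic bowl with hooks in it, 130 mm diameter, 45 mm high, origin under its centre. Bystander.
- hammer_head: Loose bronze-coloured hammer head lying on the bench, about 120 mm long, 36 mm high, origin under its middle. Bystander.
- hook_box: Dark steel box with a closed hinged lid, 160 x 240 x 80 mm plus a knob on the lid, origin under its centre. Bystander.

How it is judged:
On the way:
1. for 5 s on end it coasts above 0.55 rad/s untouched by the robot, the TCP within 25 mm sideways of the post's centre and from 30 mm below to 60 mm above its top ((velocity of joint turntable above 0.55 rad/s or velocity of joint turntable below -0.55 rad/s) and horizontal distance between the grasp point and post below 0.025 m and z of the grasp point in the frame of post between -0.03 and 0.06 m and contact force between each of the fingers, the arm and turntable_base below 0.1 N), for 5 s.
At the end, for the whole second after the job is handed in: The post stands within 20 mm of its parked point in line with the index pin, the turntable at rest (under 0.04 rad/s) and released; dish and hammer head within 30 mm of where they were (horizontal distance between post and park below 0.02 m and velocity of joint turntable between -0.04 and 0.04 rad/s and contact force between the fingers and turntable_base below 0.1 N and distance of each of hook_dish, hammer_head from where it was at the start of the episode below 0.03 m); the robot touches nothing.
It fails at once if the turntable turns faster than 2.5 rad/s (velocity of joint turntable above 2.5 rad/s or velocity of joint turntable below -2.5 rad/s).
It fails at once if the dish, the hammer head or the hook box is disturbed (distance of any of hook_dish, hammer_head from where it was at the start of the episode above 0.03 m or contact force between any of the arm, the fingers and hook_box above 3 N).
It also fails if it takes over 61 s, if anything falls off the work surface, if the arm or the gripper's body presses on something with over 40 N, if the wrist force passes 120 N, or if a joint passes its speed limit or range.

### The arm

A 7-joint arm with a two-finger parallel gripper is mounted at the origin on the work surface. World frame = base frame: x ahead of the robot, y to its left, z up, the work surface at z = 0. Lengths are in m, angles in rad, forces in N, time in s.
With the tool pointing down it reaches from about 0.4 to 0.85 m from the base axis. Payload 10.4 kg.
Tool frame: the origin (TCP) lies between the finger pads, 19 mm behind the fingertips; this is the grasp point; z points along the fingers, y is the line along which they close (so a half turn about z gives the same grasp; the last joint's range is limited). The gripper opens to 87 mm and grips with 3 to 60 N. Pads are 19 mm wide; open, the fingers measure 117 mm over their backs; the gripper's body (75 mm by 190 mm) begins 51 mm behind the grasp point.
Start: joints at [1.175, 0.332, -0.065, 1.46, 0.022, 1.35, -0.088], TCP at [0.228, -0.582, 0.241] pointing down, gripper open.
Joint ranges: [-2.6, 2.6], [-0.5, 2.12], [-1.47, 1.34], [0.16, 2.42], [-1.27, 4.41], [0.06, 2.06], [-2.6, 2.6]. Speed limits (rad/s): [2.22, 2.22, 2.79, 2.79, 3.14, 3.14, 3.14].

### API

Orientations are given as a unit quaternion [x, y, z, w].
In Python, from bench import status, camera, order gives the robot as it stands.
- The arm moves only by the tool jog_arm, never from a script. Its argument "plan" is a list of rows, each a list of 7 numbers: the turn, a rotation vector about the tool's x, y, z in rad, then the shift along the tool's x, y, z in mm, then the opening, from -1 (shut) to 1 (fully open). A call has 1 to 12 rows; each row is the pose to reach, as a shift and turn from the pose commanded when the call began, along the tool's axes at that moment; what a row does not reach only later rows make up. A row lasts 1/10 s, in which the tool goes at most 50 mm and 8.59 degrees, less where a joint would pass 70% of its speed; a pose out of reach is approached as far as the arm can. A call with a gripper value outside its range is refused whole. The fingers move at their own pace and stop on an object; "squeeze" is the grip in N (left out, the last holds). Time passes only in rows, so rows that repeat a pose let the fingers close. It gives the time, the measured TCP pose, the force, the opening and the grip force at its end, in the units of the state.
- status.read_state(): the state, without advancing time (a new reading comes with each control period).
- camera(name): name is "side" or "top"; returns a dict with "image" (384x512x3 uint8, red, green, blue), "z_map" (384x512 float32, m along the optical axis (not along the pixel's ray), 0 where there is no reading), "fx", "fy", "cx", "cy" (pixels), "world_from_camera" (4x4, takes a point from camera to world coordinates). Camera axes: x right, y down, z forward; pixel columns grow to the right and rows downward; lengths in m; the calibration is good to about 2 mm. A picture is of the moment at which its call begins.
- order.close_job(): hands the job in; it is judged then, once.
The state is a dict: "time": time; "joint_positions": joint angles; "joint_vel": joint speeds; "joint_torque": joint torques, N m; "ee_pos": TCP position; "eef_rot": TCP orientation; "ft_force": force on the tool from outside, world axes, zero at the start; "torque": the same for the moment, N m; "width": finger opening in m; "grip_force": force on a finger pad.
Only numpy, scipy, OpenCV 4.12 (cv2) and the standard library are available. Lean on these libraries where they do the work, as an engineer would, in place of code of your own. Each camera call takes 0.05 s, during which the arm holds its last target. There are 200 camera calls.

## Working session

There is one attempt and no reset: what is moved stays moved. The work goes in short steps, Python scripts to look and compute and a tool call to move; the robot and the scene stay as the last step left them, time stands still between calls to the robot, and variables do not carry over. Pictures are saved under pics/ and viewed, at most 10 in all, crops included, and the job is handed in when it is done.

Besides the shell and the picture viewer there is one more tool, called after "Emit:" by a JSON object that holds its "method" and its "body". jog_arm: Moves the arm, as the interface text tells. Its arguments: {"type":"object","properties":{"plan":{"type":"array"},"squeeze":{"type":"number"}},"required":["plan"]}

```bash
mkdir -p pics; ls; python3 - <<'E'
from bench import status,camera
import cv2,numpy as np
s=status.read_state();print(s)
for n in("top","side"):
    c=camera(n);np.savez(f"{n}0.npz",**c);cv2.imwrite(f"pics/{n}0.png",c["image"][:,:,::-1])
    print(n,c["fx"],c["cx"],c["cy"],np.round(c["world_from_camera"],3).tolist())
E
```

```text
pics
{'time': 0.0, 'joint_positions': array([ 1.17541607,  0.33285446, -0.06472335,  1.46093737,  0.02160039,
        1.34991382, -0.0884921 ]), 'joint_vel': array([ 0.00085894, -0.0001274 ,  0.00151915, -0.00113569, -0.00092905,
       -0.00162462,  0.00029242]), 'joint_torque': array([-2.24531323e-04, -6.23247313e+01,  2.49419123e-02, -3.89893162e+01,
       -6.12251577e-02,  3.98353406e-02,  1.85298381e-04]), 'ee_pos': array([ 0.22750401, -0.58173103,  0.24046674]), 'eef_rot': array([ 9.82674623e-01,  1.85337754e-01, -1.60466211e-04, -6.90249064e-04]), 'ft_force': array([ 1.09969869, -0.47864198, -0.72090844]), 'torque': array([-0.03723472,  0.01616095,  0.0627468 ]), 'grip_force': 0.0, 'width': 0.0874087901147534}
top 367.69599251510505 255.4062816996947 192.79282254641612 [[0.01, -0.989, 0.145, 0.368], [-1.0, -0.009, 0.011, -0.068], [-0.01, -0.145, -0.989, 1.261], [0.0, 0.0, 0.0, 1.0]]
side 400.34248322510115 259.3536525367636 189.05261211299134 [[0.913, -0.23, 0.336, 0.017], [-0.407, -0.507, 0.76, -1.289], [-0.004, -0.831, -0.557, 1.018], [0.0, 0.0, 0.0, 1.0]]
```

View pics/top0.png

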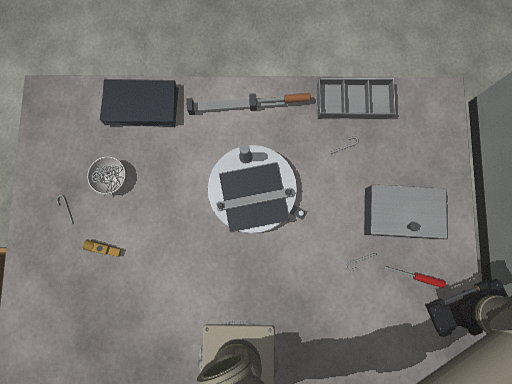

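View pics/side0.png

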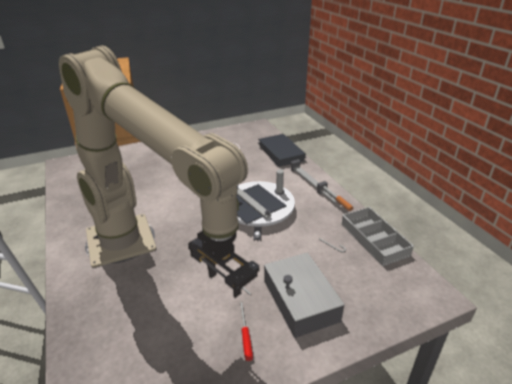

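The top view shows the plate centre near (252,190), the post top near (245,152) and the index pin near (302,213). The side view shows the post at (280,180) and the pin at (257,234), with nothing tall near the turntable.

```bash
cat > h.py <<'E'
import numpy as np,cv2
from scipy.optimize import least_squares
def cloud(c):
    z=c["z_map"];v,u=np.indices(z.shape)
    P=np.stack([(u-c["cx"])/c["fx"]*z,(v-c["cy"])/c["fy"]*z,z],-1)
    W=c["world_from_camera"];P=P@W[:3,:3].T+W[:3,3]
    P[z<=0]=np.nan
    return P
def circ(p):
    r=least_squares(lambda q:np.hypot(p[:,0]-q[0],p[:,1]-q[1])-q[2],[*p.mean(0),.05],loss="soft_l1",f_scale=.002)
    return r.x
E
python3 - <<'E'
from h import *
for n in("top","side"):
    c=dict(np.load(f"{n}0.npz"));P=cloud(c);z=P[...,2]
    g=cv2.cvtColor(c["image"],cv2.COLOR_RGB2GRAY)
    near=(abs(P[...,0]-.52)<.25)&(abs(P[...,1]+.07)<.25)
    pl=near&(z>.036)&(z<.052)&(g>120)
    p=P[pl][:,:2]
    (x,y),r=cv2.minEnclosingCircle((p[:,:2]*1000).astype(np.float32));print(n,"plate enc",x,y,r,np.median(P[pl][:,2]))
    h=cv2.convexHull((p*1000).astype(np.float32))[:,0]/1000;print(" hull fit",circ(h))
    po=near&(z>.13)&(z<.165);q=P[po];print(" post",len(q),q.mean(0),q.min(0),q.max(0))
    t=q[q[:,2]>.145];print(" top",len(t),t.mean(0),(t[:,:2].min(0)+t[:,:2].max(0))/2)
    a=np.hypot(P[...,0]-x/1e3,P[...,1]-y/1e3)
    pin=near&(a>.165)&(a<.21)&(z>.015)&(z<.035);q=P[pin]
    if len(q):print(" pin",len(q),q.mean(0),q.min(0),q.max(0))
    for k in ((.004,.014),):
        m=near&(a>.155)&(a<.21)&(z>k[0])&(z<k[1]);q=P[m];print(" tab",len(q),q.mean(0))
E
python3 - <<'E'
import cv2
i=cv2.imread("pics/top0.png")[130:250,190:330];cv2.imwrite("pics/c.png",cv2.resize(i,None,fx=5,fy=5,interpolation=cv2.INTER_CUBIC))
E
```

```text
top plate enc 564.4218139648438 -41.71528244018555 149.41270446777344 0.04360216049690835
 hull fit [ 0.56421442 -0.04167661  0.14857571]
 post 90 [ 0.67015793 -0.01986262  0.14802039] [ 0.65632039 -0.03419528  0.13027283] [ 0.68566009 -0.00588877  0.15442063]
 top 78 [ 0.67132903 -0.01970212  0.14943189] [ 0.67107009 -0.02004202]
 pin 24 [ 0.48412822 -0.20668143  0.02359008] [ 0.47581099 -0.21496748  0.0163843 ] [ 0.49229486 -0.1987869   0.02665871]
 tab 296 [ 0.53542177 -0.09108983  0.00586113]
side plate enc 570.3052978515625 -44.14247131347656 155.2751922607422 0.044200151650963804
 hull fit [ 0.5638678  -0.04065619  0.15096049]
 post 50 [ 0.66914548 -0.02470139  0.14428484] [ 0.65537119 -0.04035505  0.13089172] [ 0.68798331 -0.00401776  0.15282053]
 top 27 [ 0.67038563 -0.02114854  0.1497403 ] [ 0.67167725 -0.02003287]
 pin 21 [ 0.48280472 -0.20980419  0.02225783] [ 0.47553786 -0.21751199  0.01546014] [ 0.4910433  -0.19646841  0.02769963]
 tab 82 [ 0.56580446 -0.17945121  0.00658318]
```

View pics/c.png

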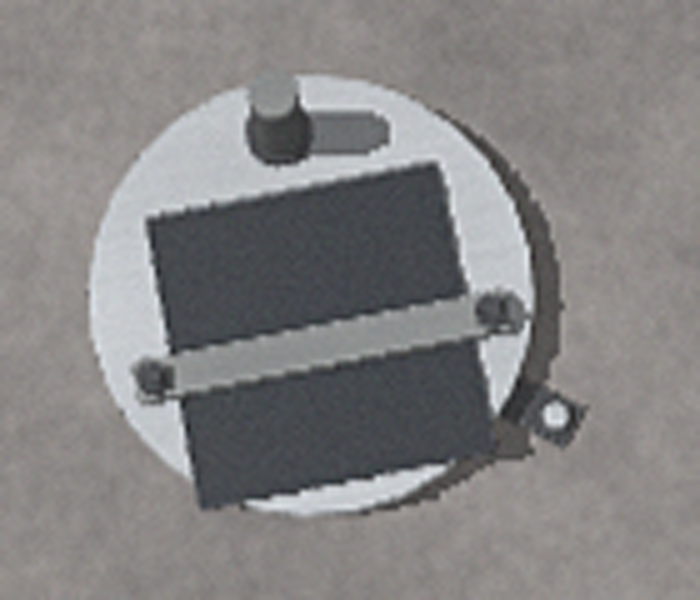

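Measured, with sizes that match the data given:

| Item | Position (m) | Check |
|---|---|---|
| Axis | (0.564, -0.0415) | – |
| Post | (0.671, -0.020) | r 0.109, top z 0.150 |
| Pin | (0.484, -0.207) | r 0.184, at -116° |
| Park | (0.516, -0.140) | – |

Next I move over the post, with the tool yaw aligned to the world axes.

Emit:
{"method": "jog_arm", "body": {"plan": [[0,0,0.03,15,-9,0,1],[0,0,0.08,45,-26,0,1],[0,0,0.13,82,-48,0,1],[0,0,0.18,120,-70,0,1],[0,0,0.23,158,-92,0,1],[0,0,0.28,196,-115,0,1],[0,0,0.33,234,-137,0,1],[0,0,0.373,272,-159,0,1],[0,0,0.373,310,-181,0,1],[0,0,0.373,348,-204,0,1],[0,0,0.373,386,-226,0,1],[0,0,0.373,420,-246,0,1]], "squeeze": 12}}

```text
time: 1.3
ee_pos: [0.5301, -0.1979, 0.241]
eef_rot: [1.0, 0.0, -0.0, -0.0]
ft_force: [0.3, -0.6, -0.0]
width: 0.087
grip_force: 0.0
```

Emit:
{"method": "jog_arm", "body": {"plan": [[0,0,0,24,-30,7,1],[0,0,0,52,-66,15,1],[0,0,0,80,-102,24,1],[0,0,0,108,-138,33,1],[0,0,0,130,-165,40,1],[0,0,0,141,-178,41,1],[0,0,0,141,-178,60,1],[0,0,0,141,-178,85,1],[0,0,0,141,-178,105,1],[0,0,0,141,-178,111,1],[0,0,0,141,-178,111,-1],[0,0,0,141,-178,111,-1]], "squeeze": 12}}

```text
time: 2.5
ee_pos: [0.6707, -0.022, 0.1313]
eef_rot: [1.0, -0.0, 0.001, -0.0]
ft_force: [0.4, -0.4, 0.3]
width: 0.078
grip_force: 0.0
```

Emit:
{"method": "jog_arm", "body": {"plan": [[0,0,0,0,0,0,-1],[0,0,0,0,0,0,-1],[0,0,0,0,0,0,-1]], "squeeze": 12}}

```text
time: 2.8
ee_pos: [0.6705, -0.022, 0.1309]
eef_rot: [1.0, -0.0, 0.0, 0.0]
ft_force: [0.4, 1.0, 0.5]
width: 0.0551
grip_force: 0.0
```

Emit:
{"method": "jog_arm", "body": {"plan": [[0,0,0,0,0,0,-1],[0,0,0,0,0,0,-1],[0,0,0,0,0,0,-1],[0,0,0,0,0,0,-1],[0,0,0,0,0,0,-1]], "squeeze": 12}}

```text
time: 3.3
ee_pos: [0.6704, -0.0219, 0.1304]
eef_rot: [1.0, -0.0, 0.0, -0.0]
ft_force: [0.7, 0.4, 0.7]
width: 0.0315
grip_force: 12.0
```

```bash
cat >> h.py <<'E'
C=np.array([.564,-.0415]);R=.110
def rows(th,p0,z=None,g=-1):
    "tool-axis shifts (mm) from commanded point p0 to ride the circle"
    p=C+R*np.c_[np.cos(th),np.sin(th)]-np.asarray(p0)[:2]
    for k,(a,b) in enumerate(p): print([0,0,0,int(round(a*1e3)),int(round(-b*1e3)),0 if z is None else z[k],g])
E
python3 - <<'E'
from h import *
from bench import status
s=status.read_state();print(s["ee_pos"],s["width"],s["grip_force"])
t=np.arange(1,13)*.1;u=np.minimum(t/1.1,1)
th0=np.arctan2(*(s["ee_pos"][:2]-C)[::-1]);print(th0)
th=th0+1.5*(1.1*(u**3-u**4/2)+np.maximum(t-1.1,0))
rows(th,s["ee_pos"])
print("B",th[-1]);pa=C+R*np.array([np.cos(th[-1]),np.sin(th[-1])])
rows(th[-1]+1.5*t-.5*.14*t**2,pa,[0]*6+[-6,-18,-32,-46,-58,-63],1)
E
```

```text
[ 0.67036859 -0.021899    0.13036378] 0.031535371338648914 11.999990169424564
0.1822300254541506
[0, 0, 0, 2, 0, 0, -1]
[0, 0, 0, 2, -1, 0, -1]
[0, 0, 0, 1, -3, 0, -1]
[0, 0, 0, 0, -7, 0, -1]
[0, 0, 0, -1, -13, 0, -1]
[0, 0, 0, -4, -21, 0, -1]
[0, 0, 0, -8, -30, 0, -1]
[0, 0, 0, -15, -41, 0, -1]
[0, 0, 0, -23, -53, 0, -1]
[0, 0, 0, -34, -64, 0, -1]
[0, 0, 0, -48, -73, 0, -1]
[0, 0, 0, -62, -81, 0, -1]
B 1.1572300254541508
[0, 0, 0, -15, -5, 0, 1]
[0, 0, 0, -31, -9, 0, 1]
[0, 0, 0, -48, -9, 0, 1]
[0, 0, 0, -63, -8, 0, 1]
[0, 0, 0, -79, -4, 0, 1]
[0, 0, 0, -93, 2, 0, 1]
[0, 0, 0, -107, 10, -6, 1]
[0, 0, 0, -119, 20, -18, 1]
[0, 0, 0, -129, 31, -32, 1]
[0, 0, 0, -138, 43, -46, 1]
[0, 0, 0, -145, 56, -58, 1]
[0, 0, 0, -150, 70, -63, 1]
```

Emit:
{"method": "jog_arm", "body": {"plan": [[0,0,0,1,0,0,-1],[0,0,0,1,-1,0,-1],[0,0,0,1,-3,0,-1],[0,0,0,0,-7,0,-1],[0,0,0,-1,-13,0,-1],[0,0,0,-4,-21,0,-1],[0,0,0,-8,-30,0,-1],[0,0,0,-15,-41,0,-1],[0,0,0,-23,-53,0,-1],[0,0,0,-34,-64,0,-1],[0,0,0,-48,-73,0,-1],[0,0,0,-62,-81,0,-1]], "squeeze": 12}}

```text
time: 4.5
ee_pos: [0.607, 0.0604, 0.1304]
eef_rot: [1.0, 0.0, 0.0, 0.0]
ft_force: [2.8, -3.2, 2.8]
width: 0.0316
grip_force: 12.0
```

Emit:
{"method": "jog_arm", "body": {"plan": [[0,0,0,-15,-5,0,1],[0,0,0,-31,-9,0,1],[0,0,0,-48,-9,0,1],[0,0,0,-63,-8,0,1],[0,0,0,-79,-4,0,1],[0,0,0,-93,2,0,1],[0,0,0,-107,10,-6,1],[0,0,0,-119,20,-18,1],[0,0,0,-129,31,-32,1],[0,0,0,-138,43,-46,1],[0,0,0,-145,56,-58,1],[0,0,0,-150,70,-63,1]]}}

```text
time: 5.7
ee_pos: [0.457, -0.01, 0.1938]
eef_rot: [1.0, 0.0, 0.0, -0.0]
ft_force: [0.4, -0.3, -0.6]
width: 0.0869
grip_force: 0.0
```

```bash
cat >> h.py <<'E'
def look(n="side",save=None):
    from bench import status,camera
    s=status.read_state();c=camera(n);P=cloud(c)
    if save: cv2.imwrite(f"pics/{save}.png",c["image"][:,:,::-1])
    d=P[...,:2]-C;r=np.hypot(d[...,0],d[...,1]);z=P[...,2]
    q=P[(r>.085)&(r<.135)&(z>.088)&(z<.156)]
    pe=s["ee_pos"];print("t",s["time"],"ee",pe.round(4),"th_ee",np.arctan2(*(pe[:2]-C)[::-1]).round(3),"w",s["width"])
    if len(q)>8:
        a=circ(q[:,:2]) if 0 else None
        f=least_squares(lambda v:np.hypot(*(q[:,:2]-C-R*np.array([np.cos(v[0]),np.sin(v[0])])).T)-.016*1.0,[np.arctan2(*(np.median(q[:,:2],0)-C)[::-1])],loss="soft_l1",f_scale=.003)
        print(n,"npts",len(q),"th_post",f.x[0].round(4),"mean",(q.mean(0)).round(4),"zmax",q[:,2].max().round(3))
        return s,f.x[0]
    print("few",len(q));return s,None
E
python3 - <<'E'
from h import *
look("side","r1")
E
```

```text
t 5.7 ee [ 0.457  -0.01    0.1938] th_ee 2.855 w 0.0869299299438277
side npts 121 th_post 2.9751 mean [ 0.4517 -0.0332  0.1254] zmax 0.153
```

```bash
python3 - <<'E'
import re
s=open("h.py").read()
s=s.replace('c=camera(n);P=cloud(c)','c=camera(n) if n in("side","top") else dict(np.load(n));P=cloud(c)\n    if save: np.savez(save+".npz",**c)')
s=s.replace('f=least','q=q[q[:,2]<.142];f=least')
open("h.py","w").write(s)
E
python3 - <<'E'
from h import *
look("side0.npz")
print("true ~",np.arctan2(.0215,.107))
E
```

```text
t 5.75 ee [ 0.4567 -0.0125  0.194 ] th_ee 2.878 w 0.08714217735470356
side0.npz npts 85 th_post 0.2197 mean [ 0.6672 -0.0278  0.1156] zmax 0.142
true ~ 0.19829403220470176
```

View pics/r1.png

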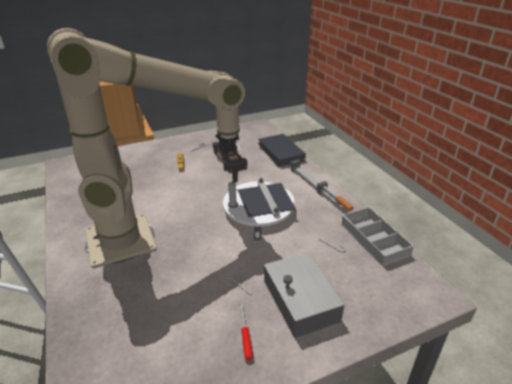

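The side view shows the gripper above the post at (233,195) with the fingers clear. The post is about 12 mm ahead of the tool, so I correct for that and keep riding.

```bash
python3 - <<'E'
from h import *
t=np.arange(1,13)*.1
rows(3.03+1.43*t-.065*t**2,[.4567,-.0125],[0]*12,1)
E
```

```text
[0, 0, 0, -3, 32, 0, 1]
[0, 0, 0, -1, 48, 0, 1]
[0, 0, 0, 3, 63, 0, 1]
[0, 0, 0, 8, 77, 0, 1]
[0, 0, 0, 16, 90, 0, 1]
[0, 0, 0, 25, 102, 0, 1]
[0, 0, 0, 35, 112, 0, 1]
[0, 0, 0, 47, 121, 0, 1]
[0, 0, 0, 60, 128, 0, 1]
[0, 0, 0, 73, 134, 0, 1]
[0, 0, 0, 87, 137, 0, 1]
[0, 0, 0, 101, 139, 0, 1]
```

Emit:
{"method": "jog_arm", "body": {"plan": [[0,0,0,-3,32,0,1],[0,0,0,-1,48,0,1],[0,0,0,3,63,0,1],[0,0,0,8,77,0,1],[0,0,0,16,90,0,1],[0,0,0,25,102,0,1],[0,0,0,35,112,0,1],[0,0,0,47,121,0,1],[0,0,0,60,128,0,1],[0,0,0,73,134,0,1],[0,0,0,87,137,0,1],[0,0,0,101,139,0,1]]}}

```text
time: 6.95
ee_pos: [0.5604, -0.1505, 0.1929]
eef_rot: [1.0, -0.0, -0.0, -0.0]
ft_force: [-1.2, -0.3, 0.7]
width: 0.0869
grip_force: 0.0
```

```bash
python3 - <<'E'
from h import *
look("side","r2")
from bench import status;print(status.read_state()["ee_pos"])
E
```

```text
t 6.95 ee [ 0.5604 -0.1505  0.1929] th_ee -1.604 w 0.08685471376952865
side npts 87 th_post -1.5877 mean [ 0.5569 -0.1618  0.1155] zmax 0.141
[ 0.5619505  -0.15034376  0.19272857]
```

```bash
python3 - <<'E'
from h import *
t=np.arange(1,13)*.1
rows(4.756+1.315*t-.046*t**2,[.5612,-.1504],[0]*12,1)
E
```

```text
[0, 0, 0, 22, -1, 0, 1]
[0, 0, 0, 36, -4, 0, 1]
[0, 0, 0, 49, -9, 0, 1]
[0, 0, 0, 61, -16, 0, 1]
[0, 0, 0, 73, -24, 0, 1]
[0, 0, 0, 83, -34, 0, 1]
[0, 0, 0, 92, -44, 0, 1]
[0, 0, 0, 99, -56, 0, 1]
[0, 0, 0, 105, -68, 0, 1]
[0, 0, 0, 109, -81, 0, 1]
[0, 0, 0, 112, -94, 0, 1]
[0, 0, 0, 113, -107, 0, 1]
```

Emit:
{"method": "jog_arm", "body": {"plan": [[0,0,0,22,-1,0,1],[0,0,0,36,-4,0,1],[0,0,0,49,-9,0,1],[0,0,0,61,-16,0,1],[0,0,0,73,-24,0,1],[0,0,0,83,-34,0,1],[0,0,0,92,-44,0,1],[0,0,0,99,-56,0,1],[0,0,0,105,-68,0,1],[0,0,0,109,-81,0,1],[0,0,0,112,-94,0,1],[0,0,0,113,-107,0,1]]}}

```text
time: 8.2
ee_pos: [0.6724, -0.0418, 0.1933]
eef_rot: [1.0, 0.0, 0.0, 0.0]
ft_force: [1.1, 0.4, 0.1]
width: 0.0869
grip_force: 0.0
```

```bash
python3 - <<'E'
from h import *
look("side","r3")
from bench import status;print(status.read_state()["ee_pos"])
E
```

```text
t 8.2 ee [ 0.6724 -0.0418  0.1933] th_ee -0.002 w 0.08686234330165556
side npts 88 th_post -0.086 mean [ 0.668  -0.0613  0.1145] zmax 0.141
[ 0.67232415 -0.03863556  0.19335514]
```

```bash
python3 - <<'E'
from h import *
t=np.arange(1,13)*.1
rows(6.237+1.115*t-.058*t**2,[.6723,-.0395],[0]*12,1)
E
```

```text
[0, 0, 0, 1, -5, 0, 1]
[0, 0, 0, 0, -17, 0, 1]
[0, 0, 0, -3, -29, 0, 1]
[0, 0, 0, -7, -40, 0, 1]
[0, 0, 0, -12, -50, 0, 1]
[0, 0, 0, -18, -60, 0, 1]
[0, 0, 0, -25, -69, 0, 1]
[0, 0, 0, -32, -78, 0, 1]
[0, 0, 0, -41, -85, 0, 1]
[0, 0, 0, -50, -91, 0, 1]
[0, 0, 0, -59, -97, 0, 1]
[0, 0, 0, -69, -101, 0, 1]
```

Emit:
{"method": "jog_arm", "body": {"plan": [[0,0,0,1,-5,0,1],[0,0,0,0,-17,0,1],[0,0,0,-3,-29,0,1],[0,0,0,-7,-40,0,1],[0,0,0,-12,-50,0,1],[0,0,0,-18,-60,0,1],[0,0,0,-25,-69,0,1],[0,0,0,-32,-78,0,1],[0,0,0,-41,-85,0,1],[0,0,0,-50,-91,0,1],[0,0,0,-59,-97,0,1],[0,0,0,-69,-101,0,1]]}}

```text
time: 9.45
ee_pos: [0.6024, 0.0585, 0.1933]
eef_rot: [1.0, -0.0, 0.0, 0.0]
ft_force: [0.5, 0.7, 0.4]
width: 0.087
grip_force: 0.0
```

```bash
python3 - <<'E'
from h import *
look("side","r4")
from bench import status;print(status.read_state()["ee_pos"])
E
```

```text
t 9.45 ee [0.6024 0.0585 0.1933] th_ee 1.204 w 0.08698521403528622
side npts 78 th_post 1.2362 mean [0.5956 0.0526 0.1139] zmax 0.141
[0.601311   0.0592476  0.19341849]
```

```bash
python3 - <<'E'
from h import *
t=np.arange(1,13)*.1
rows(7.56+.985*t-.052*t**2,[.6015,.0592],[0]*12,1)
E
```

```text
[0, 0, 0, -16, -7, 0, 1]
[0, 0, 0, -27, -9, 0, 1]
[0, 0, 0, -37, -9, 0, 1]
[0, 0, 0, -48, -9, 0, 1]
[0, 0, 0, -58, -7, 0, 1]
[0, 0, 0, -68, -5, 0, 1]
[0, 0, 0, -77, -2, 0, 1]
[0, 0, 0, -86, 2, 0, 1]
[0, 0, 0, -95, 7, 0, 1]
[0, 0, 0, -103, 12, 0, 1]
[0, 0, 0, -111, 18, 0, 1]
[0, 0, 0, -117, 25, 0, 1]
```

Emit:
{"method": "jog_arm", "body": {"plan": [[0,0,0,-16,-7,0,1],[0,0,0,-27,-9,0,1],[0,0,0,-37,-9,0,1],[0,0,0,-48,-9,0,1],[0,0,0,-58,-7,0,1],[0,0,0,-68,-5,0,1],[0,0,0,-77,-2,0,1],[0,0,0,-86,2,0,1],[0,0,0,-95,7,0,1],[0,0,0,-103,12,0,1],[0,0,0,-111,18,0,1],[0,0,0,-117,25,0,1]]}}

```text
time: 10.7
ee_pos: [0.4856, 0.0325, 0.1933]
eef_rot: [1.0, -0.0, 0.0, 0.0]
ft_force: [0.5, -0.6, 0.5]
width: 0.087
grip_force: 0.0
```

```bash
python3 - <<'E'
from h import *
look("side","r5")
from bench import status;print(status.read_state()["ee_pos"])
E
```

```text
t 10.7 ee [0.4856 0.0325 0.1933] th_ee 2.385 w 0.08702276293544145
side npts 82 th_post 2.4044 mean [0.4789 0.0212 0.1146] zmax 0.142
[0.48510879 0.03110289 0.19325071]
```

```bash
python3 - <<'E'
from h import *
t=np.arange(1,13)*.1
rows(2.446+.875*t-.046*t**2,[.4851,.0315],[0]*12,1)
E
```

```text
[0, 0, 0, -11, 10, 0, 1]
[0, 0, 0, -16, 18, 0, 1]
[0, 0, 0, -21, 26, 0, 1]
[0, 0, 0, -24, 35, 0, 1]
[0, 0, 0, -27, 44, 0, 1]
[0, 0, 0, -29, 53, 0, 1]
[0, 0, 0, -30, 61, 0, 1]
[0, 0, 0, -31, 70, 0, 1]
[0, 0, 0, -31, 79, 0, 1]
[0, 0, 0, -30, 88, 0, 1]
[0, 0, 0, -29, 96, 0, 1]
[0, 0, 0, -27, 104, 0, 1]
```

Emit:
{"method": "jog_arm", "body": {"plan": [[0,0,0,-11,10,0,1],[0,0,0,-16,18,0,1],[0,0,0,-21,26,0,1],[0,0,0,-24,35,0,1],[0,0,0,-27,44,0,1],[0,0,0,-29,53,0,1],[0,0,0,-30,61,0,1],[0,0,0,-31,70,0,1],[0,0,0,-31,79,0,1],[0,0,0,-30,88,0,1],[0,0,0,-29,96,0,1],[0,0,0,-27,104,0,1]]}}

```text
time: 11.95
ee_pos: [0.4594, -0.0717, 0.1932]
eef_rot: [1.0, -0.0, 0.0, 0.0]
ft_force: [-0.6, -0.2, 0.1]
width: 0.0872
grip_force: 0.0
```

```bash
python3 - <<'E'
from h import *
look("side","r6")
from bench import status;print(status.read_state()["ee_pos"])
E
```

```text
t 11.95 ee [ 0.4594 -0.0717  0.1932] th_ee -2.861 w 0.08724509460819287
side npts 90 th_post -2.8626 mean [ 0.4558 -0.0841  0.1143] zmax 0.142
[ 0.45956432 -0.07301693  0.19320796]
```

```bash
python3 - <<'E'
from h import *
t=np.arange(1,13)*.1
rows(3.458+.765*t-.043*t**2,[.4596,-.073],[8,24,42,57,63]+[63]*7,-1)
print(C+R*np.array([np.cos(-2.023),np.sin(-2.023)]))
E
```

```text
[0, 0, 0, 3, 11, 8, -1]
[0, 0, 0, 6, 18, 24, -1]
[0, 0, 0, 10, 25, 42, -1]
[0, 0, 0, 15, 32, 57, -1]
[0, 0, 0, 19, 38, 63, -1]
[0, 0, 0, 25, 44, 63, -1]
[0, 0, 0, 30, 50, 63, -1]
[0, 0, 0, 36, 55, 63, -1]
[0, 0, 0, 42, 59, 63, -1]
[0, 0, 0, 49, 63, 63, -1]
[0, 0, 0, 55, 67, 63, -1]
[0, 0, 0, 62, 70, 63, -1]
[ 0.51593564 -0.1404435 ]
```

Emit:
{"method": "jog_arm", "body": {"plan": [[0,0,0,3,11,8,1],[0,0,0,6,18,24,1],[0,0,0,10,25,42,1],[0,0,0,15,32,57,1],[0,0,0,19,38,63,-1],[0,0,0,25,44,63,-1],[0,0,0,30,50,63,-1],[0,0,0,36,55,63,-1],[0,0,0,42,59,63,-1],[0,0,0,49,63,63,-1],[0,0,0,55,67,63,-1],[0,0,0,62,70,63,-1]], "squeeze": 12}}

```text
time: 13.2
ee_pos: [0.5213, -0.1427, 0.1303]
eef_rot: [1.0, -0.001, -0.0, 0.001]
ft_force: [-5.1, 6.6, 5.3]
width: 0.032
grip_force: 12.0
```

```bash
python3 - <<'E'
from h import *
from bench import status
s=status.read_state();p=s["ee_pos"];th=np.arctan2(*(p[:2]-C)[::-1])
print(p,s["width"],s["grip_force"],th, np.hypot(*(p[:2]-C)))
t=np.arange(1,13)*.1
rows(th+np.where(t<.7,.7*t-.5*t**2,.245),p,None,-1)
E
```

```text
[ 0.52133818 -0.14267002  0.13032235] 0.03201874796949671 11.991166620282456 -1.9698552648637127 0.10979710181864241
[0, 0, 0, 7, 3, 0, -1]
[0, 0, 0, 12, 5, 0, -1]
[0, 0, 0, 17, 6, 0, -1]
[0, 0, 0, 21, 7, 0, -1]
[0, 0, 0, 24, 7, 0, -1]
[0, 0, 0, 25, 7, 0, -1]
[0, 0, 0, 26, 8, 0, -1]
[0, 0, 0, 26, 8, 0, -1]
[0, 0, 0, 26, 8, 0, -1]
[0, 0, 0, 26, 8, 0, -1]
[0, 0, 0, 26, 8, 0, -1]
[0, 0, 0, 26, 8, 0, -1]
```

Emit:
{"method": "jog_arm", "body": {"plan": [[0,0,0,7,3,0,-1],[0,0,0,12,5,0,-1],[0,0,0,16,6,0,-1],[0,0,0,18,6,0,-1],[0,0,0,18,6,0,-1],[0,0,0,16,6,0,-1],[0,0,0,12,5,0,-1],[0,0,0,7,3,0,-1],[0,0,0,2,1,0,-1],[0,0,0,-2,-1,0,-1],[0,0,0,-4,-2,0,-1],[0,0,0,-5,-2,0,-1]]}}

```text
time: 14.4
ee_pos: [0.5152, -0.1402, 0.1303]
eef_rot: [1.0, -0.001, -0.0, 0.001]
ft_force: [-1.2, -6.0, 0.9]
width: 0.0321
grip_force: 12.0
```

Emit:
{"method": "jog_arm", "body": {"plan": [[0,0,0,0,0,0,-1],[0,0,0,0,0,0,-1],[0,0,0,0,0,0,-1],[0,0,0,0,0,0,-1],[0,0,0,0,0,0,-1],[0,0,0,0,0,0,-1],[0,0,0,0,0,0,-1],[0,0,0,0,0,0,-1]]}}

```text
time: 15.2
ee_pos: [0.5153, -0.1403, 0.1303]
eef_rot: [1.0, -0.001, -0.0, 0.001]
ft_force: [-1.7, -7.9, 2.1]
width: 0.0318
grip_force: 12.0
```

Emit:
{"method": "jog_arm", "body": {"plan": [[0,0,0,0,1,0,-1],[0,0,0,0,1,0,-1],[0,0,0,0,1,0,-1]], "squeeze": 3}}

```text
time: 15.5
ee_pos: [0.5156, -0.1404, 0.1303]
eef_rot: [1.0, -0.0, -0.0, 0.0]
ft_force: [-3.6, -5.7, 2.5]
width: 0.0318
grip_force: 3.0
```

Emit:
{"method": "jog_arm", "body": {"plan": [[0,0,0,0,0,0,1],[0,0,0,0,0,0,1],[0,0,0,0,0,0,1],[0,0,0,0,0,0,1],[0,0,0,0,0,0,1],[0,0,0,0,0,0,1],[0,0,0,0,0,0,1],[0,0,0,0,0,0,1],[0,0,0,0,0,-25,1],[0,0,0,0,0,-60,1],[0,0,0,0,0,-90,1],[0,0,0,0,0,-100,1]]}}

```text
time: 16.7
ee_pos: [0.5175, -0.1402, 0.2336]
eef_rot: [1.0, -0.0, 0.002, 0.001]
ft_force: [0.7, 0.0, -0.6]
width: 0.0869
grip_force: 0.0
```

```bash
python3 - <<'E'
from h import *
look("side","e1")
E
```

```text
t 16.7 ee [ 0.5175 -0.1402  0.2336] th_ee -2.011 w 0.08686192483150446
side npts 92 th_post -2.0051 mean [ 0.5152 -0.1525  0.1158] zmax 0.142
```

Emit:
{"method": "jog_arm", "body": {"plan": [[0,0,0,0,-25,0,1],[0,0,0,0,-65,-10,1],[0,0,0,0,-110,-20,1],[0,0,0,0,-155,-20,1],[0,0,0,0,-185,-20,1],[0,0,0,0,-200,-20,1],[0,0,0,0,-200,-20,1],[0,0,0,0,-200,-20,1],[0,0,0,0,-200,-20,1],[0,0,0,0,-200,-20,1]]}}

```text
time: 17.75
ee_pos: [0.5163, 0.0586, 0.25]
eef_rot: [1.0, -0.001, -0.0, 0.0]
ft_force: [-0.2, -0.9, 0.5]
width: 0.0867
grip_force: 0.0
```

```bash
python3 - <<'E'
from h import *
look("side");look("top","e2")
P=cloud(dict(np.load("e2.npz")));z=P[...,2]
d=np.hypot(P[...,0]-.516,P[...,1]+.1404);q=P[(d<.04)&(z>.146)&(z<.156)]
print(len(q),(q.min(0)+q.max(0))/2)
E
```

```text
t 17.75 ee [0.5163 0.0586 0.25  ] th_ee 2.015 w 0.08668261754947236
side npts 89 th_post -2.0038 mean [ 0.5151 -0.1523  0.1155] zmax 0.141
t 17.8 ee [0.5163 0.0588 0.2501] th_ee 2.014 w 0.08717152278643718
top npts 20 th_post -1.9879 mean [ 0.5083 -0.1369  0.1144] zmax 0.139
78 [ 0.51781898 -0.1411478   0.15028014]
```

View pics/e2.png

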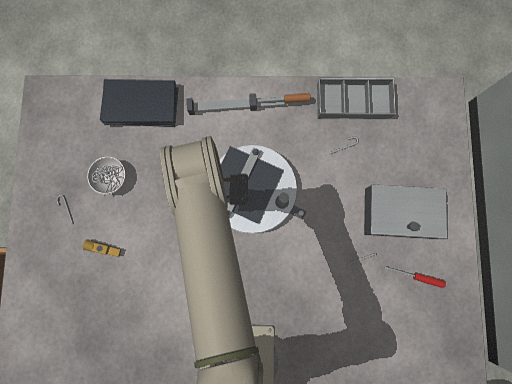

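The top view shows the post at (283,199) in line with the pin at (302,213). It measures about 2 mm from park and is at rest, the arm is clear, and the dish and hammer head have not moved.

```bash
python3 -c "
from bench import order
print(order.close_job())"
```

```text
the job is handed in; nothing more can be done
None
```

The job is handed in: I spun the turntable to about 1.5 rad/s, let go and rode along with the post for about 7 s by my measurements, then parked it about 2 mm from the index line, at rest and released, with the dish, hammer head and hook box untouched.

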